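Work the seized sprue plug out of a plaster mould

ROBOT

A 7-joint arm with a two-finger parallel gripper is mounted at the origin on a cart in front of the work surface, level with it; the furniture and walls round the work are solid. World frame = base frame: x ahead of the robot, y to its left, z up, the work surface at z = 0. Lengths are in mm, angles in rad, forces in N, time in s.
With the tool pointing down it reaches from about 400 to 900 mm from the base axis. Payload 5.6 kg.
Tool frame: the origin (TCP) lies midway between the tips of the shut fingers; the grasp point (between the pads) lies 19 mm behind it; x points along the fingers, y is the direction in which the jaws open and shut, and the axes are right-handed (so a half turn about x gives the same grasp; the last joint's range is limited). The gripper opens to 92 mm and grips with 3 to 60 N. Pads are 20 mm wide; open, the fingers measure 128 mm over their backs; the gripper's body (75 mm by 189 mm) begins 69 mm behind the grasp point.
Start: joints at [-1.337, 0.468, -0.012, 1.603, 0.006, 1.071, -0.056], TCP at [177.673, 625.253, 214.592] pointing down, gripper open.
Joint ranges: [-2.53, 2.53], [-0.31, 2.02], [-1.57, 1.55], [0.28, 2.44], [-1.29, 4.43], [0.15, 1.84], [-2.92, 2.92]. Speed limits (rad/s): [2.57, 2.57, 3.14, 3.14, 3.14, 3.14, 3.14].

INTERFACE

Orientations are given as a rotation vector (axis times angle).
In Python, from cell import robot, grip, kin, viewer gives the robot as it stands. Calls block until the motion is done:
- robot.movep(position, orientation): joint-space move of the TCP to a pose.
- robot.servo_line(position, feed=150, rotation=None): straight line of the TCP; rotation=None keeps the orientation; feed is the mean speed in mm/s.
- robot.goto_joints(angles): joint-space move.
- grip(opening, newtons=None): opening from 0.0 (shut) to 1.0 (fully open); newtons is the grip in N (None keeps the last); returns when the fingers have stopped.
- robot.hold(seconds).
- kin.ik(position, orientation): joint angles nearest the present ones, or None.
- robot.observe(): the state.
- viewer.read_camera(name): name is "scene" or "top"; returns the picture (400x640x3 uint8, red, green, blue); there is no depth.
- viewer.camera_info(name): a dict with "camera_matrix" (3x3 intrinsics, pixels), "k1" (the pictures are not rectified: a ray, as slopes to the right and down, at radius r is drawn at 1 + k1 r^2 times it, then the intrinsics apply), "R" (3x3) and "t" (3): a world point X has camera coordinates R X + t. Camera axes: x right, y down, z forward; pixel columns grow to the right and rows downward; lengths in mm; the calibration is good to about 2 mm. A picture is of the moment at which its call begins. camera_info takes no time and is no camera call.
A pose or a line that the arm cannot do raises robot.IKError and nothing moves.
- robot.job_done(): hands the job in, once; it reports no verdict.
Trained networks look in the newest picture that a camera, given by its name, has taken for a name from the list of things; names that differ only in an ending like _2 or _b are one class to them, and where a whole thing is asked for, a point or a joint stands for the part that bears it (a point fixed in the world has none). Each returns a list of dicts, best first, with "confidence" (0 to 1); they miss things now and then, are a little off and sometimes report something else, mostly with a low value. They report only what shows in the picture. A call takes as long as a camera call. They do not tell look-alikes from the thing itself.
- viewer.silhouettes(name, camera): "mask" (400x640 bool, what is visible of it).
- viewer.pinpoint(name, camera): "at" ([x, y, z] in mm, in the coordinates of the camera as it stood for that picture, good to about 4 mm: a listed point, or the origin of a listed thing).
The state is a dict: "t": time; "joints": joint angles; "joint_velocities": joint speeds; "joint_torque": joint torques, N m; "tcp_pos": TCP position; "tcp_rot": TCP orientation; "contact_force": force on the tool from outside, world axes, zero at the start; "wrist_torque": the same for the moment, N m; "grip_width": opening from 0.0 (shut) to 1.0 (fully open).
Only numpy, scipy, OpenCV 4.12 (cv2) and the standard library are available. Lean on these libraries where they do the work, as an engineer would, in place of code of your own. Each camera call takes 0.05 s, during which the arm holds its last target.

TASK

The plug with the flat wooden grip has seized in the plaster mould. Free it by twisting it back and forth while pulling gently, without lifting the mould off its board, then set the plug nose down in the speckled bowl and let go, leaving the bowl standing and the other things where they are.

Things in the scene. Friction and masses are not known exactly. Their poses are not given: they have to be found in the camera images.
- board: fixed plywood board 150x135x12 mm lying on the counter, with low wooden cleats (16 mm) round the mould; origin under its centre, x and y along its sides, z up. The bore of the mould is on its z axis.
- mould (a joint): height in m by which the white plaster mould has been lifted off its board (0 = resting). The mould is a block 110x95x55 mm, its top 67 mm above the counter, of 0.9 to 1.6 kg; cleats keep it from shifting and turning, but nothing except its weight holds it down: a pull of up to 8 N never lifts it, one of 18 N always does
- mould_mouth (a point): centre of the mouth of the upright bore (21 mm wide, 48 mm deep) in the mould's top. It grips the stem: friction of 25 to 65 N (unknown, about twice the mould's weight or more) acts against the stem's motion, so a straight pull lifts the mould. While the stem is turned, most of it acts round the stem (up to 0.6 N m) and a light pull makes it rise
- plug: the plug, 98 mm long, 0.11 kg: round-nosed metal stem 18 mm thick reaching 42 mm down from its origin, collar 29 mm wide and 6 mm high, 14 mm neck, then a flat wooden grip 46 mm long (plug x), 14 mm thick (plug y), from 18 to 56 mm up. Origin on its axis at the collar's underside, which at the start rests on the mould's top; z points along the axis to the grip
- plug_grip (a point): centre of the plug's wooden grip, on its axis 37 mm above the plug's origin. How far the plug rises per turn under a light pull depends on the unknown friction (roughly 1 to 5 mm per rad); raise it faster than that and the pull grows until the mould lifts, so go by the pull felt
- plug_nose (a point): tip of the plug's round nose, on its axis 42 mm below the plug's origin. The plug runs free once it has risen about 16 mm and is out of the bore at 42 mm
- bowl: loose speckled cream bowl 95 mm wide and 60 mm high, about 0.35 kg, its inner floor about 9 mm above the counter; origin under its centre, z up. A plug let go nose down on its floor leans against the rim and stays
- wax_pot: small round pot 62 mm wide, 35 mm high, between mould and bowl, to be left alone; origin under its centre
- plaster_cast: rounded white plaster lump 67x73x36 mm behind the mould, to be left alone; origin under its centre
- glaze_jar: lidded pot 68 mm wide, 62 mm high, behind the bowl, to be left alone; origin under its centre
- spring_clamp: black spring clamp 63x105x20 mm lying behind the mould, to be left alone; origin under its centre
Mind the look-alikes: they are no part of the job. Leave any orange look-alike of the plug alone.

How it is judged:
By the outcome, as a careful person would: the job done as asked, in the order asked, and still so for the second after the job is handed in, with the robot touching nothing.
It also fails if it takes over 72 s, if anything falls off the work surface, if the arm or the gripper's body presses on something with over 40 N, if the wrist force passes 120 N, or if a joint passes its speed limit or range.

## Working session

There is one attempt and no reset: what is moved stays moved. The work goes in short steps, each a Python script; the robot and the scene stay as the last script left them, time stands still between calls to the robot, and variables do not carry over. Pictures are saved under pics/ and viewed, and the job is handed in when it is done.

```bash
ls; mkdir -p pics; python3 - <<'E'
from cell import robot, grip, kin, viewer
import cv2,json
for c in ("scene","top"):
    im=viewer.read_camera(c); cv2.imwrite(f"pics/{c}0.png",im[:,:,::-1])
    i=viewer.camera_info(c); print(c,i)
    for n in ("plug","bowl","mould_mouth","plug_grip"):
        for d in viewer.pinpoint(n,c)[:4]:
            import numpy as np
            X=np.array(i["R"]).T@(np.array(d["at"])-np.array(i["t"]))
            print(c,n,round(d["confidence"],2),X.round(1))
o=robot.observe();print(o)
E
```

```text
pics
scene {'camera_matrix': array([[435.51104158,   0.        , 318.82149144],
       [  0.        , 435.51104158, 202.01566073],
       [  0.        ,   0.        ,   1.        ]]), 'k1': -0.039693847048628154, 'R': array([[ 0.88690413, -0.4619064 ,  0.00659829],
       [-0.27244272, -0.53454414, -0.80002345],
       [ 0.37306303,  0.70774645, -0.59993245]]), 't': array([-570.19520521,  101.61838351,  871.59655677])}
scene plug 0.88 [ 455.9 -476.4   37.3]
scene plug 0.76 [ 440.8 -341.1   63.4]
scene bowl 0.7 [487.4  21.8  -4.5]
scene mould_mouth 0.77 [ 439.1 -344.8   66.6]
scene plug_grip 0.69 [ 441.5 -340.1  104.5]
scene plug_grip 0.64 [ 453.8 -475.2   74.3]
top {'camera_matrix': array([[425.00791682,   0.        , 320.11439696],
       [  0.        , 425.00791682, 199.71336006],
       [  0.        ,   0.        ,   1.        ]]), 'k1': -0.08828453445655832, 'R': array([[ 0.02268156, -0.99971685, -0.00719428],
       [-0.99851899, -0.02229726, -0.04962512],
       [ 0.04945065,  0.0083092 , -0.998742  ]]), 't': array([-203.93200549,  517.61333208,  915.92302562])}
top plug 0.58 [
[... 210 characters left out ...]
.6   75.1]
{'t': 0.5, 'joints': array([-1.33698828,  0.46753537, -0.01163344,  1.60278686,  0.00601506,
        1.0713835 , -0.05628527]), 'joint_velocities': array([ 0.00081727, -0.00204217,  0.00044288, -0.00071977, -0.00085993,
        0.00195846, -0.00079907]), 'joint_torque': array([-1.84700666e-04, -5.19972324e+01, -1.25821342e-02, -2.43841839e+01,
       -5.66577259e-02,  1.20599539e-02,  3.22430697e-05]), 'tcp_pos': array([177.65365864, 625.209921  , 214.53338759]), 'tcp_rot': array([ 0.21722931,  1.55982117, -0.21735709]), 'contact_force': array([-0.23101376, -0.34264176,  0.34413885]), 'wrist_torque': array([-0.00499719,  0.03506098,  0.013275  ]), 'grip_width': 0.9981603988042287}
```

View images.

View pics/scene0.png

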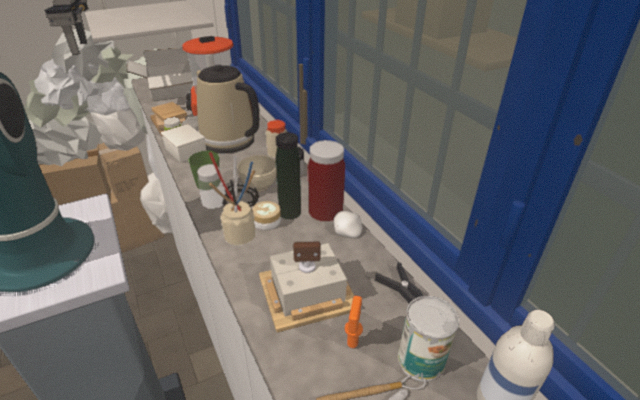

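View pics/top0.png

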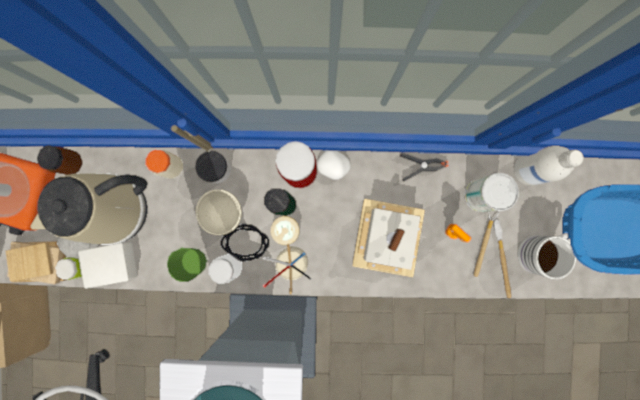

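```bash
python3 - <<'E'
import cv2
a=cv2.imread("pics/scene0.png");b=cv2.imread("pics/top0.png")
import numpy as np
print(a.shape)
E
```

```text
(400, 640, 3)
```

```bash
cat > h.py <<'E'
import numpy as np, cv2
from scipy.optimize import brentq
def load(v,c):
    i=v.camera_info(c); return {k:np.array(i[k]) if k!="k1" else i[k] for k in ("camera_matrix","k1","R","t")}
def proj(i,X):
    X=np.atleast_2d(X); c=X@i["R"].T+i["t"]; s=c[:,:2]/c[:,2:]; r2=(s**2).sum(1,keepdims=True)
    s=s*(1+i["k1"]*r2); K=i["camera_matrix"]; return s*[K[0,0],K[1,1]]+[K[0,2],K[1,2]]
def unproj(i,uv,z):
    uv=np.atleast_2d(np.asarray(uv,float));K=i["camera_matrix"]
    d=(uv-[K[0,2],K[1,2]])/[K[0,0],K[1,1]]; s=d.copy()
    for _ in range(20): s=d/(1+i["k1"]*(s**2).sum(1,keepdims=True))
    ray=np.c_[s,np.ones(len(s))]@i["R"]; C=-i["R"].T@i["t"]
    return C+ray*((z-C[2])/ray[:,2])[:,None]
E
python3 - <<'E'
from h import *
from cell import viewer
T=load(viewer,"top");S=load(viewer,"scene")
a=cv2.imread("pics/scene0.png");b=cv2.imread("pics/top0.png")
A=cv2.resize(a[225:335,255:375],None,fx=5,fy=5,interpolation=2)
B=cv2.resize(b[190:285,345:475],None,fx=6,fy=6,interpolation=2)
C=cv2.resize(b[130:300,150:350],None,fx=4,fy=3.5,interpolation=2)
cv2.imwrite("pics/ca.png",A);cv2.imwrite("pics/cb.png",B);cv2.imwrite("pics/cc.png",C)
D=cv2.resize(a[120:260,170:370],None,fx=4,fy=4,interpolation=2);cv2.imwrite("pics/cd.png",D)
# grip masks by colour in top
hsv=cv2.cvtColor(b,cv2.COLOR_BGR2HSV)
sub=b[225:255,380:415].astype(int)
m=(sub.sum(2)<300).astype(np.uint8)
n,l,st,ce=cv2.connectedComponentsWithStats(m); k=1+st[1:,4].argmax()
ys,xs=np.where(l==k); P=np.c_[xs+380,ys+225]; print(len(P),P.min(0),P.max(0))
W=unproj(T,P,110)
r=cv2.minAreaRect(P.astype(np.float32)); print(r, unproj(T,cv2.boxPoints(r),123).round(1).tolist())
w,V=np.linalg.eigh(np.cov(W[:,:2].T)); print(W.mean(0),V[:,1],np.degrees(np.arctan2(V[1,1],V[0,1])))
# board corners (wooden)
E
```

```text
153 [389 229] [402 249]
((395.48284912109375, 239.0376739501953), (7.365692138671875, 21.021188735961914), 24.443954467773438) [[428.6, -324.8, 123.0], [465.6, -341.0, 123.0], [460.0, -354.0, 123.0], [423.1, -337.8, 123.0]]
[ 443.54087858 -341.60624426  110.        ] [-0.91379777  0.40616946] 156.03556768425304
```

View pics/ca.png

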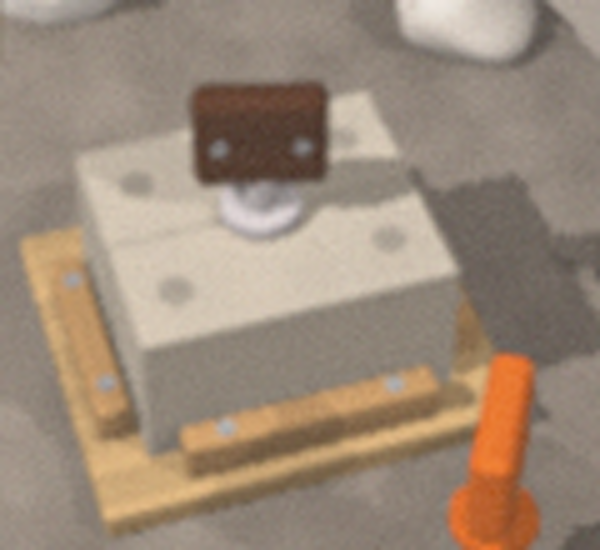

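View pics/cb.png

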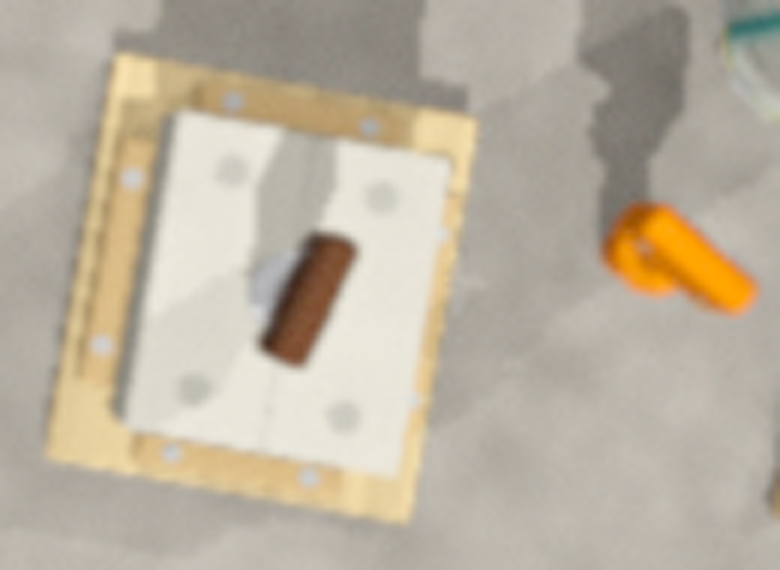

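View pics/cc.png

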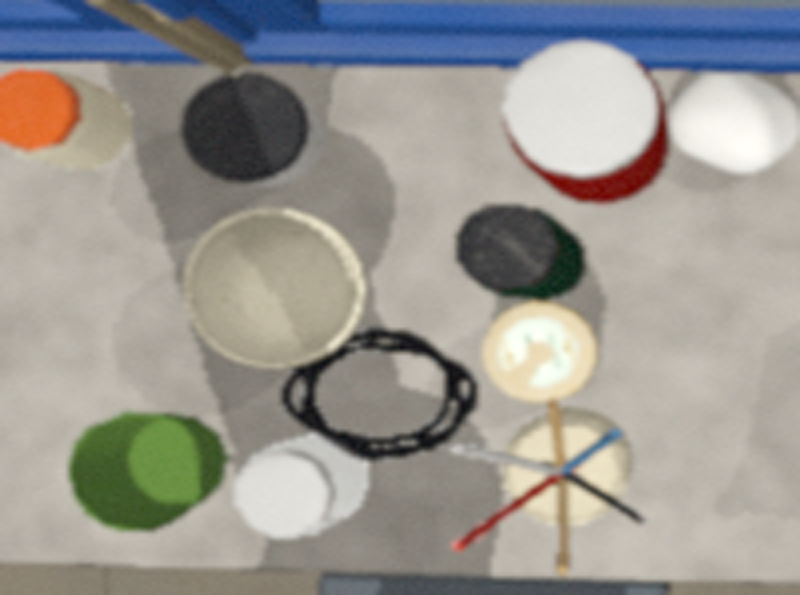

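View pics/cd.png

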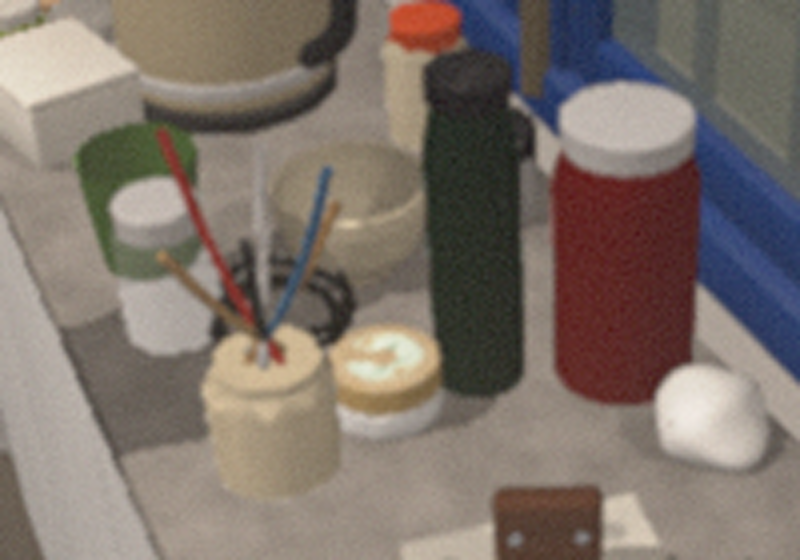

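```bash
python3 - <<'E'
from h import *
from cell import viewer,kin,robot
from scipy.optimize import least_squares
T=load(viewer,"top");S=load(viewer,"scene")
def tri(s,t):
    f=lambda X:np.r_[proj(S,X)[0]-s,proj(T,X)[0]-t]
    r=least_squares(f,[450,-200,100]);print(r.x.round(0),abs(r.fun).max().round(1));return r.x
print("bottle top");tri((287,138),(277,201))
print("red jar top");tri((326,149),(295.5,161))
print("brush red tip");tri((210.5,153.5),(264.5,286))
print("brush blue");tri((252,163),(304.5,253))
print("brush silver");tri((235,157),(263,258))
print("white jar top");tri((208,171),(220.5,271))
print("tin top (right)");tri((432,313),(499,191))
print("glaze jar bowl base", unproj(T,(211,165),62))
for n in("wax_pot","glaze_jar","plaster_cast","spring_clamp","board","plug_nose"):
    for c,i in(("scene",S),("top",T)):
        d=viewer.pinpoint(n,c)
        print(n,c,[(round(e["confidence"],2),(i["R"].T@(np.array(e["at"])-i["t"])).round(0).tolist()) for e in d[:2]])
# bowl via rim ellipse in top: mask
m=viewer.silhouettes("bowl","top")[0]["mask"]; ys,xs=np.where(m)
print("bowl mask",xs.min(),xs.max(),ys.min(),ys.max())
print(unproj(T,[((xs.min()+xs.max())/2,(ys.min()+ys.max())/2)],60),unproj(T,[(xs.min(),212),(xs.max(),212),(219,ys.min()),(219,ys.max())],60).round(0))
b=cv2.imread("pics/top0.png")
for p in ([441,-342,67],):print(proj(T,p),proj(S,p))
# grip corners model in both views
ov={"top":(T,b.copy()),"scene":(S,cv2.imread("pics/scene0.png"))}
from scipy.spatial.transform import Rotation as R
print(R.from_rotvec(robot.observe()["tcp_rot"]).as_matrix().round(3))
E
```

```text
bottle top
[ 509. -118.  191.] 0.1
red jar top
[ 584. -146.  161.] 0.8
brush red tip
[359. -99. 186.] 0.1
brush blue
[ 418. -168.  186.] 0.7
brush silver
[406. -92. 161.] 0.2
white jar top
[369.   5.  84.] 0.5
tin top (right)
[ 541. -547.  109.] 0.6
glaze jar bowl base [[587.19694357  37.2191728   62.        ]]
wax_pot scene [(0.59, [451.0, -117.0, 0.0])]
wax_pot top [(0.93, [452.0, -116.0, 1.0])]
glaze_jar scene [(0.52, [584.0, 41.0, -1.0])]
glaze_jar top [(0.58, [592.0, 38.0, 1.0])]
plaster_cast scene [(0.66, [603.0, -216.0, -4.0])]
plaster_cast top [(0.95, [603.0, -221.0, -3.0])]
spring_clamp scene [(0.69, [600.0, -421.0, 4.0])]
spring_clamp top [(0.78, [603.0, -421.0, 1.0]), (0.47, [436.0, -341.0, 65.0])]
board scene [(0.63, [441.0, -340.0, -3.0])]
board top [(0.94, [445.0, -342.0, -1.0]), (0.63, [454.0, -116.0, -2.0])]
plug_nose scene [(0.82, [454.0, -479.0, 1.0]), (0.65, [580.0, 41.0, -0.0])]
plug_nose top [(0.6, [455.0, -476.0, 1.0]), (0.26, [457.0, -114.0, 0.0])]
bowl mask 196 241 189 235
[[489.36957398  18.31726301  60.        ]] [[488.  66.  60.]
 [490. -29.  60.]
 [537.  19.  60.]
 [442.  16.  60.]]
[[392.09411432 239.52025298]] [[306.89888215 265.90082897]]
[[ 0.     0.273  0.962]
 [ 0.     0.962 -0.273]
 [-1.     0.     0.   ]]
```

```bash
cat > fit.py <<'E'
from h import *
from scipy.optimize import minimize
def dark(img,box,th=300):
    x0,y0,x1,y1=box; m=np.zeros(img.shape[:2],np.uint8)
    sub=img[y0:y1,x0:x1].astype(int); mm=((sub.sum(2)<th)&(sub[:,:,2]>sub[:,:,0]+15)).astype(np.uint8)
    n,l,st,ce=cv2.connectedComponentsWithStats(mm);k=1+st[1:,4].argmax()
    m[y0:y1,x0:x1]=cv2.morphologyEx((l==k).astype(np.uint8),cv2.MORPH_CLOSE,np.ones((5,5)));return m
box=np.array([[a,b,c] for a in(-23,23) for b in(-7,7) for c in(18,56)],float)
def ren(i,p):
    x,y,z,w=p;c,s=np.cos(w),np.sin(w)
    P=box@np.array([[c,s,0],[-s,c,0],[0,0,1]])+[x,y,z]
    h=cv2.convexHull(((proj(i,P)+.5)*8-.5).astype(np.float32)).round().astype(np.int32)
    m=np.zeros((3200,5120),np.uint8);cv2.fillConvexPoly(m,h,255);return cv2.resize(m,(640,400),interpolation=cv2.INTER_AREA)/255.
E
python3 - <<'E'
from fit import *
from cell import viewer
T=load(viewer,"top");S=load(viewer,"scene")
mt=dark(cv2.imread("pics/top0.png"),(380,222,415,258),330);ms=dark(cv2.imread("pics/scene0.png"),(285,232,330,268),330)
print(mt.sum(),ms.sum())
def run(ws,wt,p0):
    f=lambda p:(ws*abs(ren(S,[p[0],p[1],67,p[2]/30])-ms).sum() if ws else 0)+(wt*abs(ren(T,[p[0],p[1],67,p[2]/30])-mt).sum() if wt else 0)
    r=minimize(f,p0,method="Nelder-Mead",options=dict(initial_simplex=np.array(p0)+np.array([[0,0,0],[6,0,0],[0,6,0],[0,0,6.]]),maxiter=70,xatol=.1,fatol=.1));print(ws,wt,r.x,np.degrees(r.x[2]/30),r.fun)
p0=[442,-342,-0.41*30]
run(1,1,p0);run(0,1,p0);run(1,0,p0)
E
```

```text
164 535
1 1 [ 441.04653762 -342.98238464  -13.99729732] -26.73286870514426 177.87450980392154
0 1 [ 443.47889882 -341.30580703  -11.64342783] -22.23730912059883 85.28627450980392
1 0 [ 440.11367987 -343.13832314  -12.31912637] -23.527798278181344 87.82745098039216
```

```bash
cat >> h.py <<'E'
from scipy.spatial.transform import Rotation as Rot
def ori(a,tilt=0,tdir=None):
    "tool down with jaw dir a (rad); tilt: lean the tool's top towards horizontal dir tdir"
    c,s=np.cos(a),np.sin(a)
    M=np.array([[0,c,s],[0,s,-c],[-1,0,0]]).astype(float)
    R0=Rot.from_matrix(M)
    if tilt:
        ax=np.cross([0,0,1],[tdir[0],tdir[1],0]); R0=Rot.from_rotvec(ax/np.linalg.norm(ax)*tilt)*R0
    return R0.as_rotvec()
AX=np.array([442,-342.3]); A0=np.radians(-113.5); BOWL=np.array([489,19.5])
E
python3 - <<'E'
from h import *
from cell import kin,robot
d=np.degrees
def t(p,o,l): q=kin.ik(p,o); print(l,None if q is None else np.round(q,2)); return q
p=robot.observe()["tcp_pos"]
for z in(300,350,400): t([p[0],p[1],z],robot.observe()["tcp_rot"],f"start up{z}")
for a in(A0,A0+np.pi):
  for z in (86,250,350): t([*AX,z],ori(a),f"mould {d(a):.0f} {z}")
for da in(-1,-.5,.5,1): t([*AX,90],ori(A0+da),f"tw {da}")
for a in(0,np.pi,-.4,.4):
  for z in(70,150,300): t([*BOWL,z],ori(a),f"bowl {d(a):.0f} {z}")
  t([*BOWL,80],ori(a,.26,(0,1)),"tilt+y")
E
```

```text
start up300 [-1.34  0.4  -0.01  1.51  0.    1.24 -0.05]
start up350 [-1.34  0.37 -0.01  1.43  0.    1.33 -0.05]
start up400 [-1.34  0.36 -0.    1.35  0.    1.43 -0.05]
mould -114 86 [-0.19  0.77  1.11  1.97 -0.86  0.97 -0.63]
mould -114 250 [-0.25  0.44  1.13  1.84 -0.44  1.14 -0.95]
mould -114 350 [-0.29  0.31  1.13  1.71 -0.29  1.31 -1.08]
mould 66 86 [-0.01  0.6   0.8   1.96 -0.59  0.82  2.29]
mould 66 250 [-0.15  0.37  0.95  1.84 -0.34  1.11  2.09]
mould 66 350 [ 0.42  0.2   0.21  1.67 -0.04  1.28  1.8 ]
tw -1 [-0.28  0.96  1.34  1.98 -1.05  1.16 -1.47]
tw -0.5 [-0.19  0.76  1.11  1.97 -0.85  0.97 -1.13]
tw 0.5 [-0.05  0.62  0.87  1.96 -0.63  0.85 -0.32]
tw 1 [-0.07  0.63  0.89  1.97 -0.65  0.86  0.2 ]
bowl 0 70 [-0.53  0.45  0.51  2.12 -0.36  0.65  0.23]
bowl 0 150 [-0.65  0.32  0.64  2.08 -0.26  0.82  0.15]
bowl 0 300 [-0.74  0.1   0.69  1.92 -0.07  1.15 -0.02]
tilt+y [-0.72  0.47  0.55  2.1   0.02  0.68 -0.24]
bowl 180 70 [ 0.85  0.95 -1.33  2.04  1.07  1.12  2.14]
bowl 180 150 [ 0.87  0.71 -1.32  1.99  0.79  1.09  2.34]
bowl 180 300 [ 0.95  0.38 -1.29  1.83  0.38  1.23  2.69]
tilt+y [-0.28  0.43  0.    2.07  0.37  0.74  2.58]
bowl -23 70 [-0.57  0.46  0.56  2.13 -0.39  0.66 -0.14]
bowl -23 150 [-0.69  0.33  0.69  2.08 -0.28  0.83 -0.23]
bowl -23 300 [-0.77  0.1   0.72  1.92 -0.07  1.15 -0.42]
tilt+y [-0.76  0.48  0.6   2.1  -0.02  0.68 -0.6 ]
bowl 23 70 [-0.49  0.44  0.46  2.12 -0.32  0.64  0.59]
bowl 23 150 [-0.61  0.31  0.59  2.08 -0.23  0.82  0.52]
bowl 23 300 [-0.71  0.1   0.65  1.92 -0.07  1.15  0.37]
tilt+y [-0.68  0.46  0.49  2.1   0.07  0.69  0.12]
```

```bash
python3 - <<'E'
from h import *
from cell import kin,robot,viewer
o=robot.observe(); az=np.arctan2(o["tcp_pos"][1],o["tcp_pos"][0]); 
r=500
q1=kin.ik([r*np.cos(az),r*np.sin(az),380],o["tcp_rot"]); print(q1)
q1=np.array(q1);q1[6]=-1.2
robot.goto_joints(q1); print(robot.observe()["t"],robot.observe()["tcp_pos"])
q2=q1.copy(); q2[0]=0.66;q2[2]=0;q2[4]=0; q2[6]=-1.32
robot.goto_joints(q2);o=robot.observe(); print(o["t"],o["tcp_pos"],o["contact_force"])
for z in(180,86):
    q=kin.ik([*AX,z],ori(A0)); print(np.round(q,2))
E
```

```text
[-1.33902398  0.0793345  -0.02345379  1.73753499  0.00194362  1.32466683
 -0.06891749]
2.2083 [136.72781448 481.07730547 379.56239944]
5.1833 [ 374.73638461 -331.92636102  380.00053395] [-0.09337339 -0.1162012  -0.80698967]
[ 0.62  0.36 -0.02  1.86  0.01  0.93 -1.39]
[ 0.62  0.48 -0.02  1.92  0.01  0.73 -1.39]
```

```bash
python3 - <<'E'
from h import *
from cell import kin,robot,viewer
robot.movep([*AX,180],ori(A0))
robot.servo_line([*AX,86],feed=100)
o=robot.observe(); print(o["t"],o["tcp_pos"],o["joints"].round(3),o["contact_force"],o["wrist_torque"])
a=viewer.read_camera("scene");b=viewer.read_camera("top")
A=cv2.resize(a[170:340,220:400],None,fx=3,fy=3,interpolation=2);B=cv2.resize(b[150:300,330:480],None,fx=3,fy=3,interpolation=2)
B=cv2.resize(B,(540,510));cv2.imwrite("pics/g1.png",np.vstack([A,B])[:,:,::-1] if 0 else cv2.resize(np.hstack([A[:,:,::-1],B[:,:,::-1]]),(800,380)))
E
```

```text
7.1333 [ 442.4501857  -342.64287096   86.62374361] [ 0.618  0.483 -0.024  1.923  0.016  0.734 -1.396] [-0.38969006  0.75340072  0.12383932] [0.02018472 0.15547379 0.03867769]
```

View pics/g1.png

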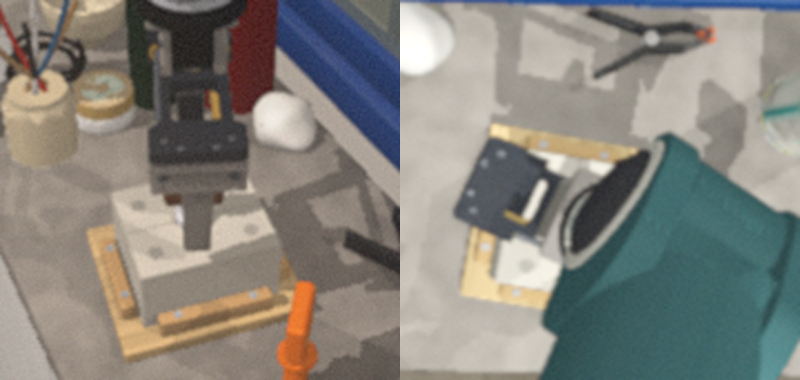

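The gripper straddles the brown grip (scene crop ~(195,198)), with the orange look-alike (300,320) clear of it. Closing now and reading the forces.

```bash
python3 - <<'E'
from h import *
from cell import kin,robot,viewer,grip
def rep(l):
    o=robot.observe();print(l,round(o["t"],2),o["tcp_pos"].round(2),"F",o["contact_force"].round(2),"M",o["wrist_torque"].round(3),"w",round(o["grip_width"]*92,1))
rep("pre");grip(0.0,15);rep("15N");grip(0.0,60);rep("60N");robot.hold(.2);rep("hold")
E
```

```text
pre 7.23 [ 442.49 -342.63   86.75] F [ 0.78 -0.36 -0.19] M [ 0.009  0.22  -0.023] w 92.2
15N 8.4 [ 441.68 -343.34   86.09] F [-1.47 -2.87 -2.06] M [-0.889  0.433 -0.018] w 14.0
60N 8.62 [ 441.63 -343.32   86.08] F [-1.55 -4.74 -0.24] M [-1.358  0.66   0.009] w 14.0
hold 8.82 [ 441.66 -343.35   86.11] F [-2.24 -6.31 -0.07] M [-1.454  0.724 -0.026] w 13.4
```

```bash
python3 - <<'E'
from h import *
from cell import kin,robot,viewer,grip
def rep(l):
    o=robot.observe();print(l,round(o["t"],2),o["tcp_pos"].round(2),"F",o["contact_force"].round(2),"M",o["wrist_torque"].round(3),o["joints"][6].round(3),"w",round(o["grip_width"]*92,1))
P=AX+[-.45,-1.0]
robot.servo_line([*P,86],feed=10);rep("shift")
robot.servo_line([*P,86.3],feed=0.75,rotation=ori(A0+.3));rep("+.3")
robot.servo_line([*P,86.6],feed=0.75,rotation=ori(A0+.6));rep("+.6")
E
```

```text
shift 9.07 [ 441.6  -343.45   86.09] F [-1.19 -3.36  0.81] M [-1.011  0.564  0.017] -1.394 w 13.9
+.3 9.53 [ 441.49 -343.44   86.13] F [-1.23 -2.59 -2.54] M [-1.139  0.305  0.025] -1.14 w 13.7
+.6 9.97 [ 441.48 -343.37   86.36] F [-0.76 -4.3  -4.63] M [-1.326  0.09   0.012] -0.885 w 13.8
```

```bash
cat > tw.py <<'E'
from h import *
from cell import kin,robot,viewer,grip
import json,sys
def run(P,zc,a,dirn,tend,ttarget=5.0,seg=.3,T=.25,amp=1.1,rmax=3.0,zstop=103):
    o=robot.observe(); zl=o["tcp_pos"][2]; P=np.array(P,float);P0=P.copy(); rate=o_r=0.7
    zl0=zl;n=0
    while True:
        o=robot.observe(); f=-o["contact_force"][2]
        if o["t"]>tend or f>8 or o["tcp_pos"][2]>zstop: break
        if abs(a+dirn*seg)>amp+1e-6: dirn=-dirn
        z=o["tcp_pos"][2]; 
        if n: rate=.7*rate+.3*np.clip((z-zl)/seg,0,rmax)
        zl=z
        dz=rate*seg+np.clip((ttarget-f)/14*.6,-.25,.15); dz=np.clip(dz,-.2,rmax*seg)
        if abs(dz)<.02: dz=.02
        P=np.clip(P+.03*o["contact_force"][:2],P0-1.5,P0+1.5)
        a+=dirn*seg; zc+=dz
        d=np.linalg.norm([*P,zc]-o["tcp_pos"]); 
        robot.servo_line([*P,zc],feed=max(d,.05)/T,rotation=ori(A0+a)); n+=1
        o=robot.observe()
        if n%2==0:print(n,round(o["t"],2),"a%.2f q7 %.2f"%(a,o["joints"][6]),"zc%.2f z%.2f"%(zc,o["tcp_pos"][2]),"F",o["contact_force"].round(1),"Mz",o["wrist_torque"][2].round(2),"rate%.2f"%rate)
    o=robot.observe();print("END",o["t"],o["contact_force"].round(2),o["tcp_pos"].round(2),"w",round(o["grip_width"]*92,1))
    st=dict(P=list(P),zc=float(zc),a=float(a),d=int(dirn));json.dump(st,open("st.json","w"));print(st)
E
python3 - <<'E'
from tw import *
run(AX+[-.45,-1.0],86.6,.6,1,robot.observe()["t"]+4)
E
```

```text
2 10.88 a0.60 q7 -0.88 zc87.04 z86.89 F [ 0.3 -5.1 -4.8] Mz -0.07 rate0.79
4 11.78 a-0.00 q7 -1.39 zc87.46 z87.38 F [-0.4 -2.6 -4.8] Mz -0.02 rate0.76
6 12.68 a-0.60 q7 -1.90 zc87.99 z87.84 F [-1.8 -2.2 -5.1] Mz 0.02 rate0.80
8 13.57 a-0.60 q7 -1.91 zc88.46 z88.34 F [ 0.  -0.6 -5.1] Mz 0.03 rate0.81
END 14.025 [-1.16 -0.14 -5.24] [ 441.44 -343.68   88.6 ] w 13.6
{'P': [np.float64(441.4401201559326), np.float64(-344.0665906605898)], 'zc': 88.69619193918932, 'a': -0.3000000000000001, 'd': 1}
```

```bash
python3 - <<'E'
from tw import *
s=json.load(open("st.json"))
run(s["P"],s["zc"],s["a"],s["d"],robot.observe()["t"]+4,ttarget=6.2,seg=.55,T=.2)
E
```

```text
2 15.43 a0.80 q7 -0.71 zc89.59 z89.50 F [ 0.3  0.9 -5.4] Mz -0.13 rate0.74
4 16.82 a-0.30 q7 -1.65 zc90.49 z90.48 F [-0.   1.1 -5.2] Mz 0.06 rate0.77
6 18.23 a-0.30 q7 -1.65 zc91.47 z91.43 F [ 0.3  2.  -6.5] Mz -0.09 rate0.84
END 18.225 [ 0.29  2.02 -6.52] [ 441.31 -343.85   91.43] w 13.7
{'P': [np.float64(441.42176917986393), np.float64(-343.87161648180745)], 'zc': 91.46980531442448, 'a': -0.30000000000000004, 'd': 1}
```

```bash
python3 - <<'E'
from tw import *
s=json.load(open("st.json"))
run(s["P"],s["zc"],s["a"],s["d"],robot.observe()["t"]+5.5,ttarget=6.3,seg=.7,T=.2)
a=viewer.read_camera("scene");cv2.imwrite("pics/m1.png",cv2.resize(a[190:330,240:380],None,fx=4,fy=4,interpolation=2)[:,:,::-1])
E
```

```text
2 19.93 a1.10 q7 -0.45 zc92.56 z92.48 F [-1.3  2.8 -5.7] Mz -0.04 rate0.70
4 21.62 a-0.30 q7 -1.65 zc93.67 z93.73 F [-1.   0.7 -5.4] Mz 0.07 rate0.77
6 23.32 a-0.30 q7 -1.65 zc94.94 z94.98 F [-1.6 -0.4 -5.9] Mz -0.03 rate0.84
END 24.175 [-1.21 -0.55 -4.58] [ 441.14 -343.9    95.67] w 13.7
{'P': [np.float64(441.2096812732823), np.float64(-343.62935585032574)], 'zc': 95.5546111581851, 'a': 0.3999999999999999, 'd': 1}
```

View pics/m1.png

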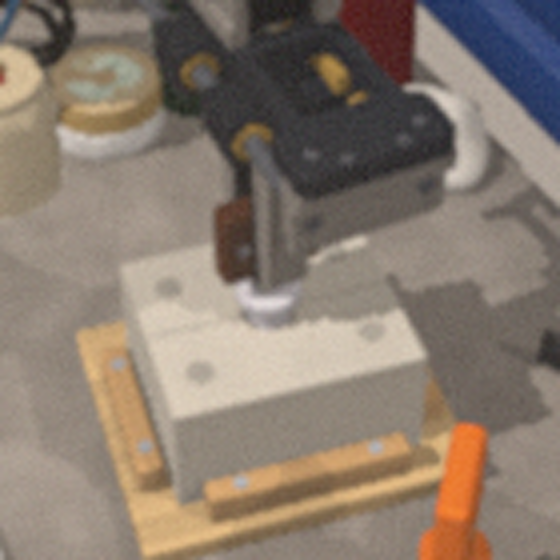

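The collar has risen (crop ~(268,300), with stem showing under it), and the mould is still seated between the cleats.

```bash
python3 - <<'E'
from tw import *
s=json.load(open("st.json"))
run(s["P"],s["zc"],s["a"],s["d"],robot.observe()["t"]+11,ttarget=6.8,seg=.7,T=.2,zstop=103.2)
E
```

```text
2 25.93 a0.40 q7 -1.05 zc96.86 z97.04 F [-3.  -0.4  0. ] Mz 0.02 rate0.81
4 27.62 a-1.00 q7 -2.25 zc98.36 z98.49 F [-0.9 -1.   0.2] Mz -0.03 rate0.86
6 29.32 a0.40 q7 -1.05 zc100.02 z99.97 F [-0.5  0.1 -0.5] Mz -0.03 rate1.01
8 31.02 a0.40 q7 -1.05 zc101.77 z101.80 F [ 0.3 -0.4 -1.4] Mz 0.02 rate1.07
10 32.73 a-1.00 q7 -2.26 zc103.73 z103.71 F [-0.2  0.1 -0.6] Mz 0.01 rate1.21
END 32.725 [-0.15  0.11 -0.64] [ 440.95 -343.74  103.71] w 13.6
{'P': [np.float64(440.91996107776987), np.float64(-343.81137759575756)], 'zc': 103.73335598854528, 'a': -1.0, 'd': -1}
```

```bash
python3 - <<'E'
from tw import *
s=json.load(open("st.json"));P=s["P"]
for z,f in((106,10),(110,15),(118,20),(126,30),(135,40)):
    robot.servo_line([*P,z],feed=f); o=robot.observe(); print(round(o["t"],2),o["tcp_pos"].round(1),o["contact_force"].round(2))
    if -o["contact_force"][2]>6: print("STOP");break
else:
    robot.servo_line([*P,175],feed=100)
    o=robot.observe();print(o["t"],o["contact_force"].round(2),o["joints"].round(2))
a=viewer.read_camera("scene");cv2.imwrite("pics/m2.png",cv2.resize(a[170:330,230:390],None,fx=3.7,fy=3.7,interpolation=2)[:,:,::-1])
E
```

```text
33.1 [ 440.9 -343.9  106.1] [-0.17 -0.21 -0.86]
33.52 [ 441.  -343.9  110.1] [-0.65  1.06 -0.35]
34.07 [ 441.  -343.8  118.1] [-0.54 -0.12 -0.97]
34.48 [ 441.1 -343.9  126.3] [ 0.38  0.38 -0.53]
34.86 [ 441.1 -344.   135.4] [ 0.74  0.03 -0.31]
35.4083 [-0.33  0.68 -1.31] [ 0.41  0.36  0.23  1.88 -0.1   0.91 -2.29]
```

View pics/m2.png

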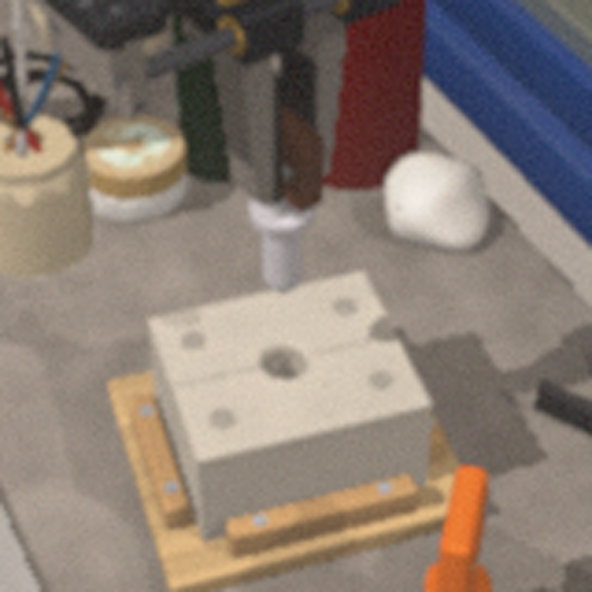

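The plug is clear of the bore (nose at crop (283,285), empty mouth at (283,362)), and the mould is seated. Next I carry it high over to the bowl.

```bash
python3 - <<'E'
from tw import *
P=json.load(open("st.json"))["P"]
robot.servo_line([*P,320],feed=200)
robot.goto_joints(np.array([-0.04,.0793,0,1.7375,0,1.3247,-0.04]));o=robot.observe();print(o["t"],o["tcp_pos"].round(1),o["contact_force"].round(2))
O=ori(0,.2,(0,1)); tx=Rot.from_rotvec(O).as_matrix()[:,0]; print(tx)
nose=np.array([489,24.5,80.]); 
robot.movep(nose-61*tx,O);o=robot.observe();print(o["t"],o["tcp_pos"].round(1),o["joints"].round(2),o["contact_force"].round(2))
T=load(viewer,"top");S=load(viewer,"scene")
print(proj(T,nose),proj(S,nose),proj(S,[489,19.5,60]))
a=viewer.read_camera("scene");b=viewer.read_camera("top")
A=cv2.resize(a[90:230,170:310],(390,390),interpolation=2);B=cv2.resize(b[140:300,140:300],(390,390),interpolation=2);cv2.imwrite("pics/b1.png",np.hstack([A,B])[:,:,::-1])
E
```

```text
38.3 [500.4 -14.  379.7] [-0.95 -0.49 -0.88]
[ 0.         -0.19866933 -0.98006658]
39.275 [490.4  36.2 140.9] [-0.21  0.33 -0.07  2.03  0.29  0.86 -0.48] [-0.08  0.18 -0.15]
[[213.09322151 211.90374952]] [[256.22040383 155.81358273]] [[257.6404009  164.05694877]]
```

View pics/b1.png

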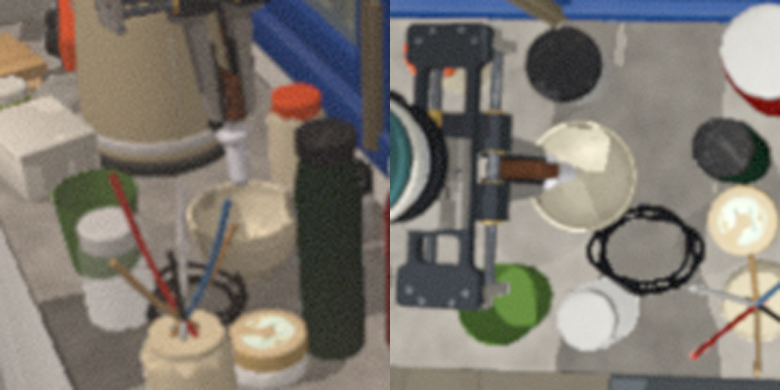

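```bash
python3 - <<'E'
from h import *
from cell import viewer
from scipy.optimize import least_squares
T=load(viewer,"top");S=load(viewer,"scene")
def tri(s,t):
    f=lambda X:np.r_[proj(S,X)[0]-s,proj(T,X)[0]-t]
    r=least_squares(f,[450,100,100]);print(r.x.round(0),abs(r.fun).max().round(1))
tri((252,90),(143,184)); tri((222,69),(66,207)); tri((203,153),(187,264))
b=cv2.imread("pics/scene0.png");cv2.imwrite("pics/k.png",np.hstack([cv2.resize(b[50:170,170:290],(390,390)),cv2.resize(cv2.imread("pics/top0.png")[140:260,30:150],(390,390))]))
E
```

```text
[531. 123. 199.] 2.1
[491. 256. 214.] 1.5
[380.  72.  91.] 1.6
```

View pics/k.png

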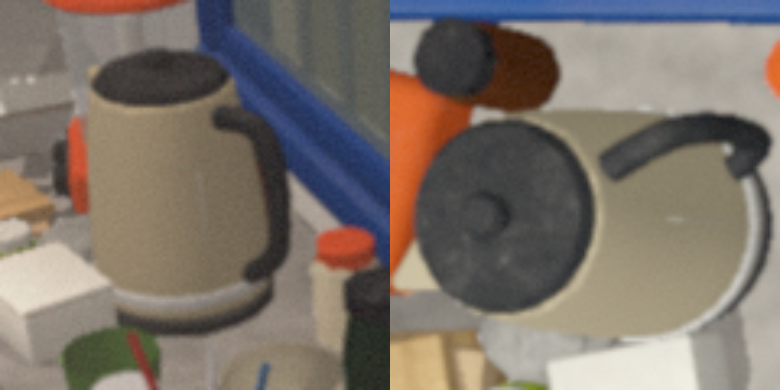

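```bash
python3 - <<'E'
from tw import *
O=ori(0,.12,(0,1)); tx=Rot.from_rotvec(O).as_matrix()[:,0]
n=np.array([489,26,80.])
robot.servo_line(n-61*tx,feed=60,rotation=O)
n[2]=22; robot.servo_line(n-61*tx,feed=60); robot.hold(.2)
f0=np.mean([ (robot.hold(.05),robot.observe()["contact_force"])[1] for _ in range(4)],0); print(f0,robot.observe()["t"])
while n[2]>4:
    n[2]-=1; robot.servo_line(n-61*tx,feed=12); o=robot.observe(); f=o["contact_force"]-f0
    if f[2]>2.5 or np.hypot(*f[:2])>6: print("contact",n[2],f.round(2));break
print(o["t"],n,o["tcp_pos"].round(1),f.round(2))
a=viewer.read_camera("scene");b=viewer.read_camera("top")
A=cv2.resize(a[90:230,170:310],(390,390),interpolation=2);B=cv2.resize(b[140:300,140:300],(390,390),interpolation=2);cv2.imwrite("pics/b2.png",np.hstack([A,B])[:,:,::-1])
E
```

```text
[-0.17578445  0.01907883 -0.52042151] 41.1417
contact 9.0 [-0.04 -0.23  3.19]
44.3917 [489.  26.   9.] [489.2  33.3  69.8] [-0.04 -0.23  3.19]
```

View pics/b2.png

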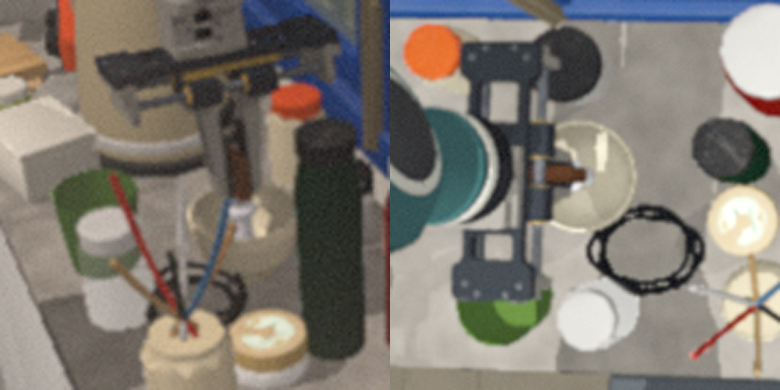

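The nose touched at 9 mm, which is the floor height, with the plug inside the bowl rim. Releasing.

```bash
python3 - <<'E'
from tw import *
o=robot.observe();tx=Rot.from_rotvec(o["tcp_rot"]).as_matrix()[:,0]
grip(0.25);robot.hold(.6);grip(0.6);o=robot.observe();print(o["t"],o["contact_force"].round(2))
p=o["tcp_pos"]
robot.servo_line(p+[0,0,60],feed=50);print(robot.observe()["contact_force"].round(2))
robot.servo_line(p+[0,0,240],feed=150)
o=robot.observe();q=o["joints"].copy();q[0]+=.8;robot.goto_joints(q)
o=robot.observe();print(o["t"],o["tcp_pos"])
a=viewer.read_camera("scene");b=viewer.read_camera("top")
cv2.imwrite("pics/fs.png",a[:,:,::-1]);cv2.imwrite("pics/ft.png",b[:,:,::-1])
A=cv2.resize(a[90:230,170:310],(390,390),interpolation=2);B=cv2.resize(b[140:300,140:300],(390,390),interpolation=2);cv2.imwrite("pics/b3.png",np.hstack([A,B])[:,:,::-1])
E
```

```text
46.075 [-0.26  0.18  0.16]
[-0.69 -1.22  0.65]
50.2 [ 365.07004089 -326.15753053  308.59084346]
```

View pics/b3.png

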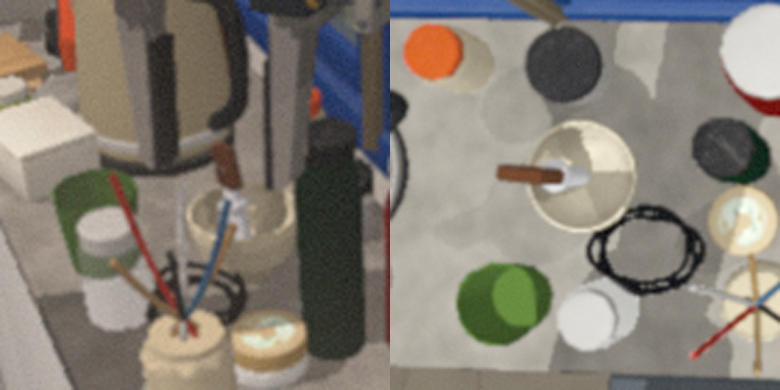

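View pics/ft.png

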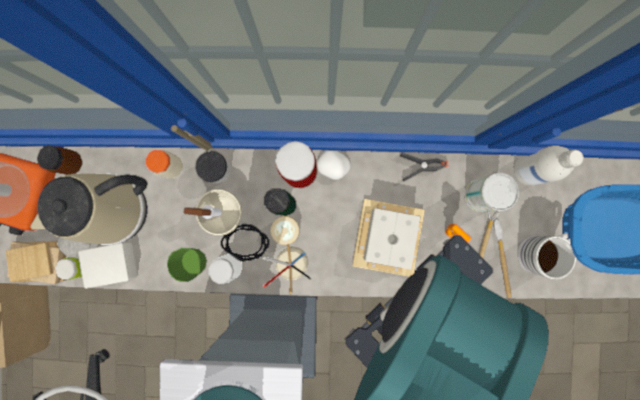

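View pics/fs.png

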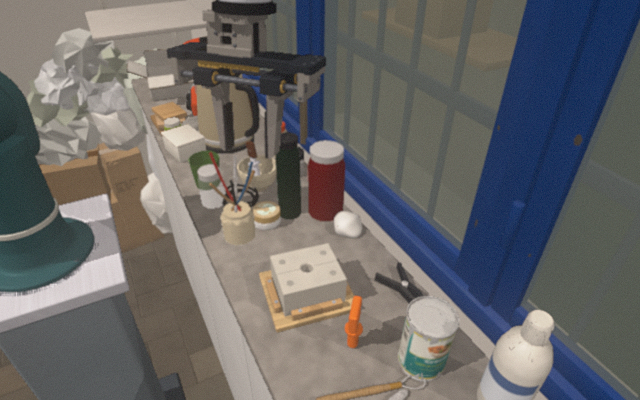

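The plug leans in the bowl (top (205,212), nose inside the rim). The bowl is upright at (219,212), and the mould is seated with an empty bore at (392,239). The other things look unmoved.

```bash
python3 - <<'E'
from cell import robot
print(robot.job_done(),robot.observe()["t"])
E
```

```text
the job is handed in; nothing more can be done
the job is handed in; nothing more can be done
```

I freed the brown-gripped plug, set it nose down in the speckled bowl and let go. The job was handed in at about 50 s.

- **Freeing:** I twisted the plug back and forth by up to about 1 rad while raising it. The pull read between steps was about 5–6.5 N at most, under the 8 N that never lifts the mould. By about 17 mm of rise it was running free with no pull felt, and I lifted it out.
- **Placing:** I carried it high over the bottle and brushes. The nose touched down at 9 mm, the height of the bowl's floor, and I released it with a slight lean.
- **Last checks:** The final pictures show the plug leaning on the rim with its nose inside the upright bowl. The mould is seated in its cleats with an empty bore. The orange look-alike, wax pot, glaze jar, plaster cast and clamp look unmoved by eye, and the gripper is well clear.

No check failed. I could not see forces while the arm was moving, only between steps.

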